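Fit the lint cassette and tighten its slip-clutch thumbscrew

ROBOT

A 6-joint arm with a two-finger parallel gripper is mounted at the origin on the work surface. World frame = base frame: x ahead of the robot, y to its left, z up, the work surface at z = 0. Lengths are in m, angles in rad, forces in N, time in s.
With the tool pointing down it reaches from about 0.325 to 0.9 m from the base axis. Payload 3.5 kg.
Tool frame: the origin (TCP) lies at the very end of the fingers, on their centre line; the grasp point (between the pads) lies 19 mm behind it; z points along the fingers, y is the line along which they close (so a half turn about z gives the same grasp; the last joint's range is limited). The gripper opens to 85 mm and grips with 20 to 120 N. Pads are 22 mm wide; open, the fingers measure 114 mm over their backs; the gripper's body (76 mm by 85 mm) begins 54 mm behind the grasp point. The pads swing forward as they close: fully open they stand 13 mm farther back than shut.
Start: joints at [1.175, 0.276, -0.026, 1.268, 0, 1.467], TCP at [0.18, 0.598, 0.231] pointing down, gripper open.
Joint ranges: [-3.12, 3.12], [-0.85, 1.88], [-1.08, 1.24], [-1.95, 2.15], [-1.57, 1.53], [-3.14, 3.14]. Speed limits (rad/s): [2.57, 2.57, 3.14, 3.14, 3.14, 3.14].

INTERFACE

Orientations are given as a rotation vector (axis times angle).
In Python, from plant import env, viewer gives the robot as it stands. The module is installed in compiled form; this text tells all that it offers.
- The arm moves only by the tool arm_command, never from a script. Its argument "deltas" is one flat list of numbers, 7 for each row, row after row: the finger opening in mm, from 0 to 85.4, then the shift along the tool's x, y, z in mm, then the turn, a rotation vector about the tool's x, y, z in rad. In form: [gripper, tx, ty, tz, ax, ay, az, gripper, tx, ty, tz, ax, ay, az, ...]. A call has 1 to 10 rows; each row shifts and turns the commanded pose from where the row before left it, along the tool's axes as they then stand; what a row does not reach is not made up. A row lasts 1/12 s, in which the tool goes at most 41.7 mm and 7.16 degrees, less where a joint would pass 70% of its speed; a pose out of reach is approached as far as the arm can. A call with a gripper value outside its range is refused whole. The fingers move at their own pace and stop on an object; "grip_force" is the grip in N (left out, the last holds). Time passes only in rows, so rows that do not move let the fingers close. It gives the time, the measured TCP pose, the force, the opening and the grip force at its end, in the units of the state.
- env.sense(): the state, without advancing time (a new reading comes with each control period).
- viewer.read_camera(name): name is "side" or "top" or "wrist"; returns (picture, depth): 420x560x3 uint8, blue, green, red; 420x560 float32, m along the optical axis (not along the pixel's ray), 0 where there is no reading.
- viewer.camera_params(name): a dict with "vfov" (degrees; the focal length in pixels is half the picture's height over the tangent of half this angle, whatever the lens; pixels are square), "cx", "cy" (the principal point, pixels), "rvec" (rotation vector, rad) and "tvec" (3), from world to camera coordinates, as OpenCV has them. Camera axes: x right, y down, z forward; pixel columns grow to the right and rows downward; lengths in m; the calibration is good to about 2 mm. A picture is of the moment at which its call begins: read the wrist's pose just before it. camera_params takes no time and is no camera call; for the wrist camera it gives the pose at the moment of the call.
- env.hand_in(): hands the job in; it is judged then, once.
The state is a dict: "t": time; "joints": joint angles; "dq": joint speeds; "joint_torque": joint torques, N m; "ee_pos": TCP position; "eef_rot": TCP orientation; "contact_force": force on the tool from outside, world axes, zero at the start; "wrist_torque": the same for the moment, N m; "finger_gap": opening from 0.0 (shut) to 1.0 (fully open); "finger_force": force on a finger pad.
Only numpy, scipy, OpenCV 4.12 (cv2) and the standard library are available. Lean on these libraries where they do the work, as an engineer would, in place of code of your own. Each camera call takes 0.05 s, during which the arm holds its last target. There are 200 camera calls.

TASK

Lay the lint cassette in the filter unit's open tray, screen up and grip tab at the open end, and slide it gently under the bridge until it is fully home. Then turn the thumbscrew clockwise until its clutch first slips, stop there without running the clutch on (10 degrees of slip is plenty, 25 too much), and let go with the cassette left clamped. Leave the other things on the worktop alone.

Things in the scene. Friction and masses are not known exactly. Their poses are not given: they have to be found in the camera images.
- filter_unit: White and grey plastic filter unit fixed to the worktop, base 290 x 110 mm. Origin on the worktop in the plane of the stop face, on the centre line; +x is the way the cassette slides in, z up. The thumbscrew stands on the bridge at x = -25 mm. Behind the stop is a chamber 60 mm high, 100 mm wide, with a hose stub at each side.
- tray (a point): Point on the tray floor (8 mm over the worktop), 120 mm before the stop on the centre line, unit's axes. A cassette laid with its origin here and the same yaw is in the open tray, 65 mm short of home. Walls 14 mm high and 72 mm apart from x = -185 to -80 mm of the unit, open at the -x end, narrowing to 63 mm apart at x = -52 mm.
- stop (a point): Foot of the stop face, tray floor level, centre line, unit's axes. The tunnel under the bridge runs 52 mm before it, 63 mm wide, 22 mm high; bridge top 40 mm over the worktop. Fully home, the cassette's origin is 55 mm before this point.
- cassette: Loose grey plastic lint cassette, flat box 110 (x) x 60 (y) x 18 mm, 0.1 to 0.21 kg, black bars of the screen on top. Origin: centre of its underside. Its +x end goes in first. An upright grip tab, 24 (x) x 14 (y) mm, from z = 18 to 58 mm, centred at x = -35 mm, is gripped across y. 7 to 10 N slides it home; over 60 N against the unit damages it.
- cassette_tab (a point): Point in the cassette's grip tab, on its centre line, 40 mm above the cassette's underside (18 mm below the tab's top), with the cassette's axes.
- cap_grip (a point): Thumbscrew cap: point on its vertical axis at the height to grip, 10 mm below its top, 77 mm over the worktop; turns with the cap. Ribbed grey cylinder 40 mm across, 32 mm high, on a skirt 48 mm across whose top is 22 mm below this point. Clockwise from above tightens; it cannot be lifted. With the cassette home, its grip tab stands 65 mm away on the tray side.
- screw_axis (a point): The screw under the cap: centre of the top of the aluminium collar, a disc 62 mm across; turns with the screw. Turning takes 0.06 N m, up to 0.1 N m just before home; then the clutch between cap and screw slips at a steady 0.6 N m, without clicks (paused, about half of that stays; grip with 40 N). The screw is home after 0.9 to 1.9 rad: how much cannot be seen, only felt, so regrasping may be needed.
- cap_mark (a point): Outer end of the white line on the cap's skirt, 24 mm from the axis; turns with the cap, x axis pointing outwards along the line.
- collar_mark (a point): Black line on the collar, 28 mm from the axis, x axis outwards along it. The collar turns with the cap, lines in step as at the start, until the screw is home; then the clutch slips and the cap's line moves on clockwise past the collar's. On home the screw presses the cassette down with about 8 N through a sprung foot under the bridge, and stays where it is left.
- drain_cover: Bystander: round grey cover, 76 mm disc 16 mm high with a like tab, 52 mm high in all. Origin under its centre.
- detergent: Bystander: white bottle, 80 mm in diameter, 210 mm high.
- stain_jar: Bystander: white jar, 70 mm in diameter, 90 mm high.
- dosing_cup: Bystander: white open cup, 64 mm in diameter, 60 mm high.
- soap: Bystander: white bar of soap, 55 x 85 x 28 mm.
- powder_carton: Bystander: cardboard carton, 70 x 130 x 160 mm high.
- scrub_brush: Bystander: brush lying on the worktop.
Things that resemble listed ones, but are neither listed nor needed, are in the scene too. Leave any orange or red look-alike of the cassette alone.

How it is judged:
On the way, in this order (a step that is already met when the one before it is completed fails the run):
1. the cassette lies fully home under the bridge (x of cassette in the frame of filter_unit above -0.058 m and z of cassette in the frame of filter_unit below 0.011 m and angle between the x axis of cassette and the x axis of filter_unit, either way round below 0.08 rad), for 0.2 s.
2. the thumbscrew is home and its clutch has slipped a little (y of cap_mark in the frame of collar_mark below -0.002 m), for 0.1 s.
At the end, for the whole second after the job is handed in: Cassette within 3 mm of home, flat (3 mm) and straight (0.08 rad), at rest, clamped (over 6 N contact with the unit); the cap's line is clockwise of the collar's by at least 2 mm sideways (5 degrees) and was never over 10.5 mm (26 degrees) (all of step 1 and contact force between cassette and filter_unit above 6 N and y of cap_mark in the frame of collar_mark below -0.002 m and linear speed of cassette below 0.01 m/s); the robot touches nothing.
It fails at once if the clutch was run on: the cap slipped more than about 26 degrees (10.5 mm at its line) (y of cap_mark in the frame of collar_mark below -0.0105 m).
It fails at once if the cassette was rammed or forced against the unit with more than 60 N (contact force between cassette and filter_unit above 60 N and x of cassette in the frame of filter_unit above -0.1 m).
It fails at once if another thing on the worktop was disturbed (moved more than 30 mm) (distance of any of drain_cover, detergent, stain_jar, dosing_cup, soap, powder_carton, scrub_brush from where it was at the start of the episode above 0.03 m).
It also fails if it takes over 72 s, if anything falls off the work surface, if the arm or the gripper's body presses on something with over 40 N, if the wrist force passes 120 N, or if a joint passes its speed limit or range.

## Working session

There is one attempt and no reset: what is moved stays moved. The work goes in short steps, Python scripts to look and compute and a tool call to move; the robot and the scene stay as the last step left them, time stands still between calls to the robot, and variables do not carry over. Pictures are saved under pics/ and viewed, at most 10 in all, crops included, and the job is handed in when it is done.

Besides the shell and the picture viewer there is one more tool, called by a JSON object that holds its "op" and its "data", one argument or row to a line. arm_command: Moves the arm, as the interface text tells. Its arguments: {"type":"object","properties":{"deltas":{"type":"array"},"grip_force":{"type":"number"}},"required":["deltas"]}

```bash
mkdir -p pics
cat > h.py <<'E'
import numpy as np, cv2
from scipy.spatial.transform import Rotation as R
from plant import env, viewer
def cam(n):
    p=viewer.camera_params(n); im,d=viewer.read_camera(n)
    f=im.shape[0]/2/np.tan(np.radians(p['vfov'])/2)
    Rm=R.from_rotvec(p['rvec']).as_matrix(); t=np.array(p['tvec'])
    return dict(im=im,d=d,f=f,c=(p['cx'],p['cy']),R=Rm,t=t,o=-Rm.T@t)
def onplane(c,uv,z):
    uv=np.atleast_2d(np.array(uv,float)); r=np.c_[(uv-c['c'])/c['f'],np.ones(len(uv))]@c['R']
    return c['o']+r*((z-c['o'][2])/r[:,2])[:,None]
def cloud(c):
    v,u=np.mgrid[:c['d'].shape[0],:c['d'].shape[1]]
    r=np.stack([(u-c['c'][0])/c['f'],(v-c['c'][1])/c['f'],np.ones(u.shape)],-1)*c['d'][...,None]
    return (r-c['t'])@c['R']
def proj(c,P):
    q=np.atleast_2d(P)@c['R'].T+c['t']; return q[:,:2]/q[:,2:]*c['f']+c['c']
E
python3 - <<'E'
from h import *
for n in('top','side'):
    c=cam(n); cv2.imwrite(f'pics/{n}0.png',c['im']); np.savez(f'pics/{n}0.npz',**c); print(n,c['o'],c['f'],c['c'],(c['d']>0).mean())
s=env.sense(); print(s)
E
```

```text
top [ 0.39559376 -0.01776362  1.43886882] 508.58232778096993 (285.7973849582727, 208.2301457862502) 0.9960374149659864
side [-0.13694512 -1.26700153  1.13635577] 525.4184212337043 (271.7502910055795, 212.81229240533375) 0.995765306122449
{'t': 0.1, 'joints': array([ 1.17458974e+00,  2.77097993e-01, -2.77399194e-02,  1.26801281e+00,
       -5.53125623e-06,  1.46741030e+00]), 'dq': array([ 0.00167829, -0.00259772,  0.00449986,  0.00118992, -0.00042663,
       -0.00102871]), 'joint_torque': array([-2.49482027e-04, -4.46709859e+01,  2.96128517e+01,  8.50052020e-03,
       -1.95834436e-04, -4.06990750e-06]), 'ee_pos': array([0.1801367 , 0.59773849, 0.23024783]), 'eef_rot': array([-0.4582464 , -3.10748255,  0.00312852]), 'contact_force': array([0.31348736, 0.57261902, 0.53311528]), 'wrist_torque': array([ 0.03284115, -0.04643639, -0.03241122]), 'finger_force': 0.0, 'finger_gap': 1.0002349228202754}
```

View pics/top0.png

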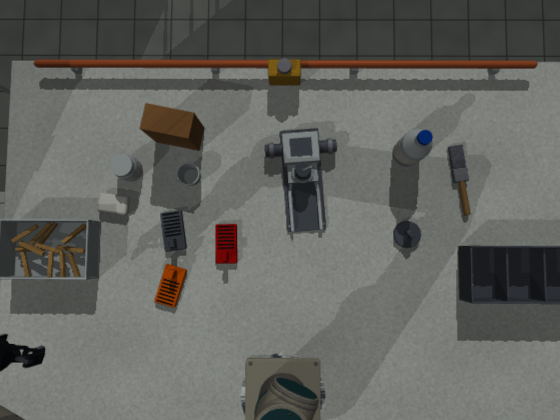

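View pics/side0.png

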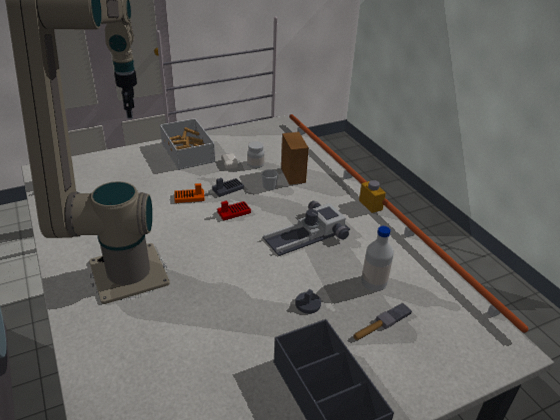

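Top view: the grey cassette is at (173,231), with its tab near (172,246). The candidates are grey box (173,231), red look-alike (227,243), orange look-alike (171,287) and round drain cover with tab (406,235). I choose the grey box with black bars. The unit is at (303,185), with its open end toward the robot at (308,230). The side view agrees, with the cassette at (228,186) and the unit at (310,230).

Run:
```python
from h import *
im=cv2.imread('pics/top0.png')
a=cv2.resize(im[200:310,145:255],(600,600),interpolation=cv2.INTER_CUBIC)[:, :400]
b=cv2.resize(im[120:240,255:345],(400,533),interpolation=cv2.INTER_CUBIC); b=cv2.copyMakeBorder(b,0,67,0,0,0)
cv2.imwrite('pics/crop1.png',np.hstack([a,b]))
C=dict(np.load('pics/top0.npz')); P=cloud(C)
def rep(name,u0,u1,v0,v1,lo,hi):
    Q=P[v0:v1,u0:u1].reshape(-1,3); Q=Q[(Q[:,2]>lo)&(Q[:,2]<hi)]
    r=cv2.minAreaRect((Q[:,:2]*1000).astype(np.float32)); print(name,len(Q),Q.mean(0).round(4),np.median(Q[:,2]).round(4),r)
print('table z',np.median(P[300:340,200:240,2]))
rep('cass box',155,190,205,258,.010,.03); rep('cass tab',155,190,205,258,.045,.07)
rep('unit all',255,345,120,240,.006,.2); rep('chamber',275,325,125,170,.05,.066);rep('cap',285,325,150,200,.078,.11)
rep('collar/bridge',275,330,150,210,.034,.044); rep('walls',280,335,170,240,.015,.03)
s=dict(np.load('pics/side0.npz'));P=cloud(s)
rep('S cass tab',205,250,165,205,.045,.07);rep('S cass box',205,250,165,205,.01,.03);rep('S cap',295,330,195,230,.078,.11)
```

```text
table z -0.0002396270485254242
cass box 785 [0.4536 0.3091 0.0178] 0.0178 ((450.5179443359375, 309.520751953125), (111.43125915527344, 61.7253303527832), 9.014683723449707)
cass tab 50 [0.4162 0.3038 0.0573] 0.0575 ((416.14996337890625, 304.81439208984375), (23.035484313964844, 14.649415016174316), 7.0769877433776855)
unit all 4008 [ 0.6086 -0.0514  0.0359] 0.0401 ((600.0284423828125, -45.83293151855469), (340.81585693359375, 254.98277282714844), 0.18846021592617035)
chamber 1118 [ 0.6788 -0.0466  0.0598] 0.0601 ((671.9210815429688, -46.744544982910156), (104.3191909790039, 133.42901611328125), 2.4248428344726562)
cap 180 [ 0.6131 -0.0523  0.0866] 0.0869 ((613.3125610351562, -52.348876953125), (38.17848205566406, 39.87211608886719), 70.47466278076172)
collar/bridge 241 [ 0.6225 -0.0523  0.0398] 0.0399 ((629.3389282226562, -53.19883728027344), (91.29373168945312, 150.8743896484375), 1.9879329204559326)
walls 297 [ 0.5203 -0.0598  0.0216] 0.0217 ((524.771240234375, -60.202999114990234), (140.54483032226562, 103.38213348388672), 4.4570746421813965)
S cass tab 63 [0.4031 0.2386 0.0575] 0.0582 ((400.9189147949219, 232.10623168945312), (172.51483154296875, 23.893474578857422), 75.94845581054688)
S cass box 393 [0.4602 0.3068 0.0195] 0.0202 ((461.7007751464844, 323.26513671875), (294.09466552734375, 155.6378936767578), 67.035400390625)
S cap 95 [ 0.6145 -0.0552  0.0878] 0.0881 ((617.33056640625, -52.79231262207031), (42.75502014160156, 38.754051208496094), 29.113367080688477)
```

View pics/crop1.png

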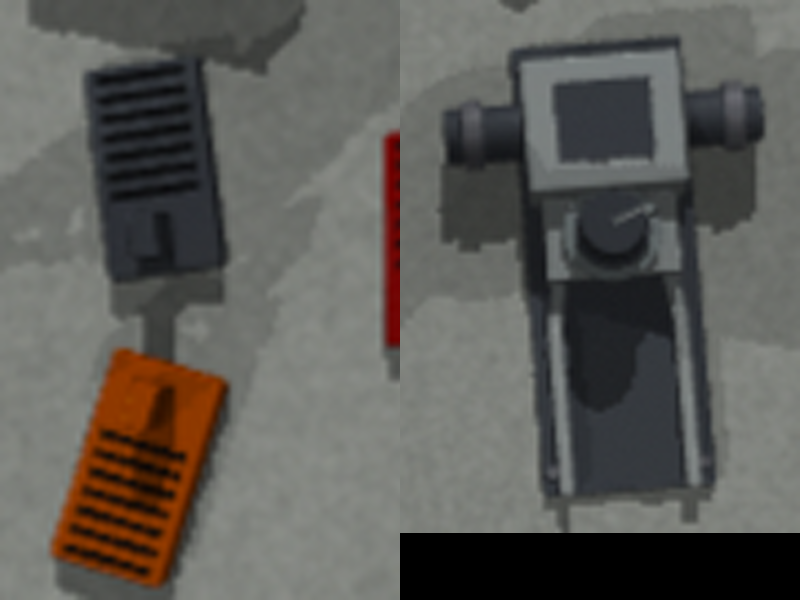

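Crop: the grey cassette's tab lies toward the robot, at its near end, so +x points away from the robot with about 8° yaw. The unit is yawed about 4° and its tray is empty. Now I move to hover over the tab.

{"op": "arm_command", "data": {
  "deltas": [85, -31, -21, 0, 0, 0, 0, 85, -31, -21, 0, 0, 0, 0, 85, -31, -21, 0, 0, 0, 0, 85, -31, -21, 0, 0, 0, 0, 85, -31, -21, 0, 0, 0, 0, 85, -31, -21, 0, 0, 0, 0, 85, -31, -21, 0, 0, 0, 0, 85, -31, -21, 0, 0, 0, 0, 85, -31, -21, 0, 0, 0, 0, 85, -31, -21, 0, 0, 0, 0]
}}

```text
t: 0.93
ee_pos: [0.4171, 0.3061, 0.231]
eef_rot: [-0.458, -3.108, 0.0]
contact_force: [-0.0, 0.4, -0.1]
finger_gap: 0.995
finger_force: 0.0
```

{"op": "arm_command", "data": {
  "deltas": [85, 0, 0, 15, 0, 0, -0.11, 85, 0, 0, 15, 0, 0, -0.11, 85, 0, 0, 15, 0, 0, -0.11, 85, 0, 0, 15, 0, 0, -0.1, 85, 0, 0, 0, 0, 0, 0]
}}

```text
t: 1.35
ee_pos: [0.4141, 0.3061, 0.1677]
eef_rot: [0.217, -3.128, 0.005]
contact_force: [-0.9, -0.8, -0.3]
finger_gap: 0.992
finger_force: 0.0
```

```bash
cat >> h.py <<'E'
def st():
    s=env.sense(); Rt=R.from_rotvec(s['eef_rot']).as_matrix(); y=np.degrees(np.arctan2(Rt[1,1],Rt[0,1]))
    print('t %.2f'%s['t'],'tcp',s['ee_pos'].round(4),'yaw(y) %.2f'%y,'z',Rt[:,2].round(4),'q',s['joints'].round(3),'F',s['contact_force'].round(1),'T',s['wrist_torque'].round(3),'ff %.1f gap %.3f'%(s['finger_force'],s['finger_gap'])); return s,Rt
def go(target,yaw_y):
    "shift (mm) in present tool axes, and turn, to reach target with tool y at yaw_y deg, z down"
    s,Rt=st(); a=np.radians(yaw_y); y=np.array([np.cos(a),np.sin(a),0]); z=np.array([0,0,-1.]); G=np.c_[np.cross(y,z),y,z]
    print('shift',(Rt.T@(np.array(target)-s['ee_pos'])*1000).round(1),'turn',R.from_matrix(Rt.T@G).as_rotvec().round(4))
E
python3 - <<'E'
from h import *
st(); c=cam('wrist'); cv2.imwrite('pics/w1.png',c['im']); np.savez('pics/w1.npz',**c)
P=cloud(c); M=(P[...,2]>.045)&(P[...,2]<.065)&(abs(P[...,0]-.416)<.06)&(abs(P[...,1]-.304)<.06)&(c['d']>0)
print(c['o'],proj(c,[[.416,.304,.058],[.451,.309,.018]]))
Q=P[M]; print('tab',len(Q),np.median(Q[:,2]),cv2.minAreaRect((Q[:,:2]*1000).astype(np.float32)))
M=(P[...,2]>.012)&(P[...,2]<.03)&(abs(P[...,0]-.45)<.09)&(abs(P[...,1]-.309)<.06)&(c['d']>0)
Q=P[M]; print('box',len(Q),np.median(Q[:,2]),cv2.minAreaRect((Q[:,:2]*1000).astype(np.float32)))
E
```

```text
t 1.35 tcp [0.4141 0.3061 0.1677] yaw(y) 97.92 z [-0.0061 -0.0034 -1.    ] q [ 0.511  0.131 -0.346  1.101 -0.     0.373] F [-0.9 -0.8 -0.3] T [0.015 0.001 0.035] ff 0.0 gap 0.992
[0.34384268 0.29680276 0.31191759] [[272.73039197 219.48580409]
 [273.4653571  246.95506854]]
tab 693 0.05878312325468321 ((417.14373779296875, 305.407470703125), (24.070716857910156, 13.753262519836426), 7.647680759429932)
box 8022 0.019103067629281687 ((451.66168212890625, 311.1136474609375), (110.01121520996094, 60.05028533935547), 8.756409645080566)
```

View pics/w1.png

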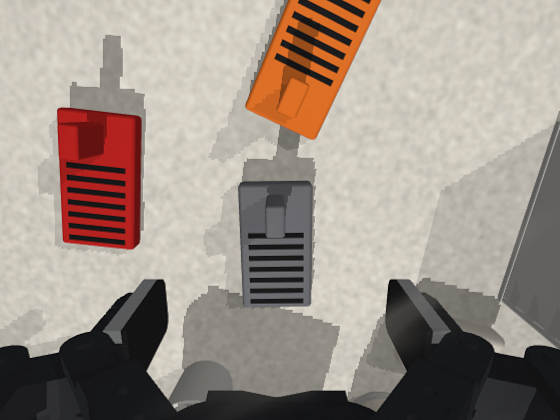

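The wrist view shows the grey cassette below the gripper, its tab at (275,215). The orange corner is clear at (315,137). Next is the grasp.

```bash
python3 -c "
from h import *
go([.4168,.305,.022],98.8)"
```

```text
t 1.40 tcp [0.4149 0.3068 0.1693] yaw(y) 97.73 z [-0.0043 -0.0024 -1.    ] q [ 0.511  0.13  -0.343  1.102  0.     0.376] F [-0.5 -0.6  0.1] T [ 0.021  0.02  -0.036] ff 0.0 gap 0.997
shift [ -2.3  -1.7 147.3] turn [-0.0017 -0.0046 -0.0187]
```

{"op": "arm_command", "data": {
  "deltas": [50, -2, -1.7, 16, 0, -0.003, -0.019, 50, 0, 0, 18, 0, 0, 0, 50, 0, 0, 18, 0, 0, 0, 50, 0, 0, 18, 0, 0, 0, 50, 0, 0, 18, 0, 0, 0, 50, 0, 0, 18, 0, 0, 0, 50, 0, 0, 18, 0, 0, 0, 50, 0, 0, 14, 0, 0, 0, 50, 0, 0, 9, 0, 0, 0, 50, 0, 0, 0, 0, 0, 0]
}}

```text
t: 2.23
ee_pos: [0.4182, 0.3061, 0.0232]
eef_rot: [-0.243, 3.132, -0.001]
contact_force: [-0.6, -0.1, -0.4]
finger_gap: 0.585
finger_force: 0.0
```

{"op": "arm_command", "data": {
  "deltas": [5, 0, 0, 0, 0, 0, 0, 5, 0, 0, 0, 0, 0, 0, 5, 0, 0, 0, 0, 0, 0, 5, 0, 0, 0, 0, 0, 0, 5, 0, 0, 0, 0, 0, 0, 5, 0, 0, 0, 0, 0, 0],
  "grip_force": 40
}}

```text
t: 2.73
ee_pos: [0.4205, 0.3072, 0.0257]
eef_rot: [-0.244, 3.126, 0.002]
contact_force: [-0.6, 0.3, 5.6]
finger_gap: 0.159
finger_force: 40.7
```

```bash
python3 -c "
from h import *
st()
C=dict(np.load('pics/top0.npz')); P=cloud(C).reshape(-1,3)
# unit yaw: wall tops at z~22mm, chamber edges; local slopes
Q=P[(abs(P[:,2]-.022)<.003)&(P[:,0]>.44)&(P[:,0]<.57)&(abs(P[:,1]+.057)<.07)]
for sgn in(1,-1):
    q=Q[(sgn*(Q[:,1]+.0598-(Q[:,0]-.52)*.07)>.02)]
    p=np.polyfit(q[:,0],q[:,1],1);r=q[:,1]-np.polyval(p,q[:,0]);k=abs(r)<.008;p=np.polyfit(q[k,0],q[k,1],1)
    print(sgn,k.sum(),np.degrees(np.arctan(p[0])),np.polyval(p,[.45,.52,.56]))
"
```

```text
t 2.73 tcp [0.4205 0.3072 0.0257] yaw(y) 98.94 z [ 0.0055  0.0017 -1.    ] q [ 0.507  0.291 -0.493  0.781 -0.001  0.351] F [-0.6  0.3  5.6] T [-0.112  0.034 -0.016] ff 40.7 gap 0.159
1 81 4.610875578315215 [-0.02509862 -0.01945318 -0.01622721]
-1 90 4.702106120192057 [-0.10546214 -0.09970451 -0.09641443]
```

{"op": "arm_command", "data": {
  "deltas": [5, 0, 0, -8, 0, 0, 0, 5, 0, 0, -17, 0, 0, 0, 5, 0, 0, -20, 0, 0, 0, 5, 0, 0, -20, 0, 0, 0, 5, 0, 0, -20, 0, 0, 0, 5, 0, 0, -10, 0, 0, 0, 5, 0, 0, -5, 0, 0, 0, 5, 0, 0, 0, 0, 0, 0]
}}

```text
t: 3.4
ee_pos: [0.4194, 0.3068, 0.1253]
eef_rot: [-0.245, 3.127, 0.002]
contact_force: [0.7, 0.4, -0.3]
finger_gap: 0.158
finger_force: 39.7
```

```bash
python3 -c "
from h import *
go([.4835,-.0629,.110],94.65)"
```

```text
t 3.40 tcp [0.4194 0.3068 0.1253] yaw(y) 98.95 z [ 0.0046  0.0014 -1.    ] q [ 0.508  0.17  -0.397  0.999 -0.001  0.351] F [ 0.7  0.4 -0.3] T [-0.003  0.051 -0.041] ff 39.7 gap 0.158
shift [  -5.7 -375.2   15.1] turn [0.0009 0.0047 0.0751]
```

{"op": "arm_command", "data": {
  "deltas": [5, -0.6, -20, 0, 0, 0, 0, 5, -0.6, -38, 0, 0, 0, 0, 5, -0.6, -38, 0, 0, 0, 0, 5, -0.6, -38, 0, 0, 0, 0, 5, -0.6, -38, 0, 0, 0, 0, 5, -0.6, -38, 0, 0, 0, 0, 5, -0.6, -38, 0, 0, 0, 0, 5, -0.6, -38, 0, 0, 0, 0, 5, -0.6, -38, 0, 0, 0, 0, 5, -0.3, -30, 0, 0, 0, 0]
}}

```text
t: 4.23
ee_pos: [0.4786, -0.0447, 0.1229]
eef_rot: [-0.243, 3.131, 0.001]
contact_force: [-0.0, 0.5, -0.3]
finger_gap: 0.155
finger_force: 39.7
```

{"op": "arm_command", "data": {
  "deltas": [5, 0, -15, 0, 0, 0, 0, 5, 0, -6, 5, 0, 0, 0.037, 5, 0, 0, 5, 0, 0.004, 0.037, 5, 0, 0, 0, 0, 0, 0, 5, 0, 0, 0, 0, 0, 0]
}}

```text
t: 4.65
ee_pos: [0.4814, -0.0628, 0.1128]
eef_rot: [0.13, -3.135, -0.002]
contact_force: [0.5, 0.3, -1.6]
finger_gap: 0.159
finger_force: 39.7
```

```bash
python3 - <<'E'
from h import *
s,Rt=st(); c=cam('wrist'); cv2.imwrite('pics/w2.png',c['im']); np.savez('pics/w2.npz',**c)
P=cloud(c)[c['d']>0]
p=proj(c,s['ee_pos']); print('tcp pix',p)
t=cam('top'); cv2.imwrite('pics/t2.png',cv2.resize(t['im'][110:250,240:370],None,fx=4,fy=4,interpolation=cv2.INTER_CUBIC)); np.savez('pics/t2.npz',**t)
E
python3 -c "
import cv2,numpy as np
a=cv2.imread('pics/w2.png');b=cv2.imread('pics/t2.png');b=cv2.resize(b,(390,420));a=cv2.resize(a,(400,300));a=cv2.copyMakeBorder(a,0,120,0,0,0);cv2.imwrite('pics/c2.png',np.hstack([a,b]))"
```

```text
t 4.65 tcp [ 0.4814 -0.0628  0.1128] yaw(y) 94.75 z [-0.0044  0.0011 -1.    ] q [-0.263  0.131 -0.474  0.97  -0.    -0.346] F [ 0.5  0.3 -1.6] T [ 0.067  0.063 -0.028] ff 39.7 gap 0.159
tcp pix [[275.7338428  286.97024115]]
```

View pics/c2.png

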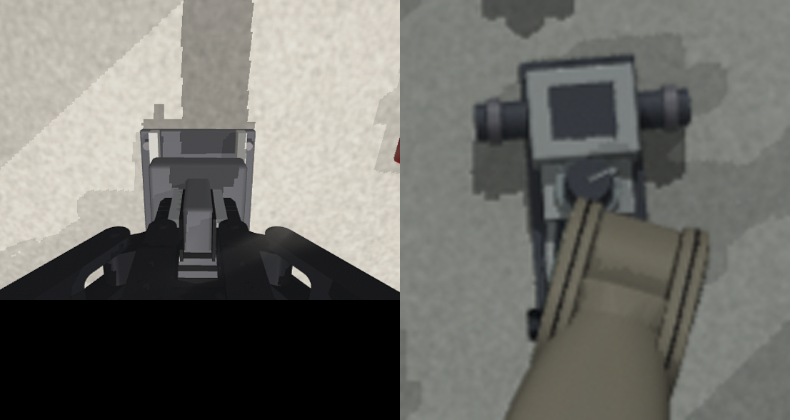

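Wrist crop: the cassette's rear edge (150–245, 160) hangs centred between the tray walls (145 and 250), parallel to them. The top crop shows the arm above the tray. I'll compute the lateral and lengthwise offsets from the depth.

Run:
```python
from h import *
c=dict(np.load('pics/w2.npz')); P=cloud(c)[c['d']>0]
a=np.radians(4.65); ux=np.array([np.cos(a),np.sin(a)]); uy=np.array([-ux[1],ux[0]]); O=np.array([.638,-.0503])
X=(P[:,:2]-O)@ux; Y=(P[:,:2]-O)@uy; Z=P[:,2]
h=np.histogram(Z[(abs(Y)<.06)&(X<-.1)&(X>-.2)],bins=np.arange(-.01,.17,.004)); print([(round(float(z),3),int(n)) for n,z in zip(h[0],h[1]) if n>60])
def pr(n,m): print(n,m.sum(),'X',np.percentile(X[m],[1,50,99]).round(4),'Y',np.percentile(Y[m],[1,50,99]).round(4),'Z',np.median(Z[m]).round(4))
w=(abs(Z-.022)<.003)&(X<-.12)&(X>-.21)
for sg in(1,-1):
    m=w&(sg*Y>.03)&(sg*Y<.06); pr('wall',m)
    k=m&(X<-.165);pr(' near',k)
pr('floor',(abs(Z-.008)<.003)&(X<-.15)&(X>-.2)&(abs(Y)<.034))
t=(Z>.095)&(Z<.125)&(abs(Y)<.04)&(X<-.1)&(X>-.2)
pr('box top',(abs(Z-.105)<.006)&(abs(Y)<.036)&(X<-.165))
pr('tabtop',(Z>.135)&(Z<.155)&(abs(Y)<.01)&(X<-.1))
```

```text
[(-0.002, 4930), (0.002, 635), (0.006, 5756), (0.01, 756), (0.014, 95), (0.018, 125), (0.022, 901), (0.09, 182), (0.094, 344), (0.098, 363), (0.102, 4107), (0.106, 3692), (0.11, 121), (0.114, 164), (0.118, 296), (0.122, 415), (0.126, 466), (0.13, 510), (0.134, 553), (0.138, 586), (0.142, 1775), (0.146, 1526), (0.15, 945), (0.154, 662), (0.158, 1643), (0.162, 1910), (0.166, 4384)]
wall 505 X [-0.1835 -0.172  -0.1572] Y [0.0367 0.0408 0.0448] Z 0.0231
 near 390 X [-0.1835 -0.1749 -0.1652] Y [0.0367 0.0406 0.0448] Z 0.0231
wall 499 X [-0.1835 -0.172  -0.1572] Y [-0.0431 -0.0391 -0.0351] Z 0.023
 near 385 X [-0.1835 -0.1749 -0.1652] Y [-0.0431 -0.0389 -0.0351] Z 0.023
floor 3951 X [-0.1834 -0.1707 -0.1567] Y [-0.0333 -0.0002  0.0334] Z 0.0091
box top 4822 X [-0.1805 -0.1745 -0.1652] Y [-0.0283  0.0007  0.0295] Z 0.106
tabtop 4294 X [-0.1722 -0.1639 -0.1481] Y [-0.0095  0.0003  0.0095] Z 0.1461
```

Everything is aligned: lateral error is under 0.5 mm and there are about 79 mm to go down. Lowering.

{"op": "arm_command", "data": {
  "deltas": [5, 0, 0, 10, 0, 0, 0, 5, 0, 0, 15, 0, 0, 0, 5, 0, 0, 15, 0, 0, 0, 5, 0, 0, 15, 0, 0, 0, 5, 0, 0, 10, 0, 0, 0, 5, 0, 0, 7, 0, 0, 0, 5, 0, 0, 4, 0, 0, 0, 5, 0, 0, 1.5, 0, 0, 0, 5, 0, 0, 0, 0, 0, 0]
}}

```text
t: 5.5
ee_pos: [0.483, -0.0631, 0.0368]
eef_rot: [0.129, -3.138, -0.0]
contact_force: [0.2, 0.9, -1.8]
finger_gap: 0.159
finger_force: 39.7
```

```bash
python3 -c "
from h import *
go([.4835,-.0629,.034],94.65)"
```

```text
t 5.50 tcp [ 0.483  -0.0631  0.0368] yaw(y) 94.72 z [-9.e-04 -0.e+00 -1.e+00] q [-0.262  0.228 -0.55   0.794 -0.    -0.345] F [ 0.2  0.9 -1.8] T [-0.071  0.035  0.028] ff 39.7 gap 0.159
shift [-0.5  0.1  2.8] turn [ 0.0001 -0.0009  0.0013]
```

{"op": "arm_command", "data": {
  "deltas": [5, 0, 0, 1.5, 0, 0, 0, 5, 0, 0, 1, 0, 0, 0, 5, 0, 0, 0.5, 0, 0, 0, 5, 0, 0, 0, 0, 0, 0]
}}

```text
t: 5.83
ee_pos: [0.4832, -0.0632, 0.0342]
eef_rot: [0.129, -3.139, 0.0]
contact_force: [-0.3, -0.3, -1.3]
finger_gap: 0.161
finger_force: 39.8
```

{"op": "arm_command", "data": {
  "deltas": [5, -4, 0, 0, 0, 0, 0, 5, -5, 0, 0, 0, 0, 0, 5, -5, 0, 0, 0, 0, 0, 5, -5, 0, 0, 0, 0, 0, 5, -5, 0, 0, 0, 0, 0, 5, -4, 0, 0, 0, 0, 0, 5, -2, 0, 0, 0, 0, 0, 5, 0, 0, 0, 0, 0, 0]
}}

```text
t: 6.5
ee_pos: [0.514, -0.0606, 0.034]
eef_rot: [-0.129, 3.138, -0.0]
contact_force: [0.5, -0.0, -0.2]
finger_gap: 0.153
finger_force: 40.0
```

```bash
python3 -c "
from h import *
go([.4835,-.0629,.034],94.65)"
```

```text
t 6.50 tcp [ 0.514  -0.0606  0.034 ] yaw(y) 94.72 z [ 6.e-04  0.e+00 -1.e+00] q [-0.242  0.278 -0.489  0.804  0.    -0.325] F [ 0.5 -0.  -0.2] T [ 0.013 -0.204  0.03 ] ff 40.0 gap 0.153
shift [30.6  0.3 -0. ] turn [-0.      0.0006  0.0013]
```

{"op": "arm_command", "data": {
  "deltas": [5, -4, 0, 0, 0, 0, 0, 5, -5, 0, 0, 0, 0, 0, 5, -5, 0, 0, 0, 0, 0, 5, -5, 0, 0, 0, 0, 0, 5, -5, 0, 0, 0, 0, 0, 5, -4, 0, 0, 0, 0, 0, 5, -3, 0, 0, 0, 0, 0, 5, -2, 0, 0, 0, 0, 0, 5, 0, 0, 0, 0, 0, 0]
}}

```text
t: 7.25
ee_pos: [0.5464, -0.0579, 0.0338]
eef_rot: [0.129, -3.139, -0.0]
contact_force: [-0.4, -0.7, 1.8]
finger_gap: 0.157
finger_force: 40.3
```

{"op": "arm_command", "data": {
  "deltas": [5, -1.5, 0, 0, 0, 0, 0, 5, -1.5, 0, 0, 0, 0, 0, 5, -1, 0, 0, 0, 0, 0, 5, 0, 0, 0, 0, 0, 0]
}}

```text
t: 7.58
ee_pos: [0.5496, -0.0576, 0.0338]
eef_rot: [0.129, -3.138, -0.0]
contact_force: [-2.6, -0.3, 3.2]
finger_gap: 0.156
finger_force: 40.5
```

```bash
python3 -c "
from h import *
go([.5555,-.0572,.034],94.65)"
```

```text
t 7.58 tcp [ 0.5496 -0.0576  0.0338] yaw(y) 94.71 z [-0.001  0.    -1.   ] q [-0.221  0.331 -0.411  0.829 -0.    -0.303] F [-2.6 -0.3  3.2] T [-0.003  0.196  0.003] ff 40.5 gap 0.156
shift [-5.9 -0.1 -0.2] turn [ 0.0001 -0.001   0.001 ]
```

{"op": "arm_command", "data": {
  "deltas": [5, -1, 0, 0, 0, 0, 0, 5, -1, 0, 0, 0, 0, 0, 5, 0, 0, 0, 0, 0, 0]
}}

```text
t: 7.83
ee_pos: [0.5516, -0.0574, 0.0338]
eef_rot: [0.129, -3.138, -0.0]
contact_force: [-2.5, -1.8, 3.3]
finger_gap: 0.157
finger_force: 40.5
```

{"op": "arm_command", "data": {
  "deltas": [5, -1, 0, 0, 0, 0, 0, 5, -1, 0, 0, 0, 0, 0, 5, 0, 0, 0, 0, 0, 0]
}}

```text
t: 8.08
ee_pos: [0.5529, -0.0574, 0.0338]
eef_rot: [0.129, -3.136, 0.001]
contact_force: [-4.8, -0.6, 6.0]
finger_gap: 0.162
finger_force: 40.7
```

{"op": "arm_command", "data": {
  "deltas": [5, -1, 0, 0, 0, 0, 0, 5, 0, 0, 0, 0, 0, 0]
}}

```text
t: 8.25
ee_pos: [0.5528, -0.0574, 0.0337]
eef_rot: [0.128, -3.134, 0.001]
contact_force: [-7.4, -2.3, 8.6]
finger_gap: 0.157
finger_force: 41.1
```

{"op": "arm_command", "data": {
  "deltas": [5, -1, 0, 0, 0, 0, 0, 5, 0, 0, 0, 0, 0, 0]
}}

```text
t: 8.42
ee_pos: [0.5528, -0.0574, 0.0337]
eef_rot: [0.128, -3.132, 0.001]
contact_force: [-8.8, -1.2, 10.5]
finger_gap: 0.156
finger_force: 41.4
```

{"op": "arm_command", "data": {
  "deltas": [5, -1, 0, 0, 0, 0, 0, 5, 0, 0, 0, 0, 0, 0]
}}

```text
t: 8.58
ee_pos: [0.5528, -0.0574, 0.0337]
eef_rot: [0.127, -3.131, 0.002]
contact_force: [-10.5, -2.1, 12.5]
finger_gap: 0.16
finger_force: 41.7
```

{"op": "arm_command", "data": {
  "deltas": [5, -1, 0, 0, 0, 0, 0, 5, 0, 0, 0, 0, 0, 0]
}}

```text
t: 8.75
ee_pos: [0.5528, -0.0574, 0.0336]
eef_rot: [0.127, -3.129, 0.002]
contact_force: [-13.2, -2.9, 14.9]
finger_gap: 0.155
finger_force: 41.9
```

```bash
python3 -c "
from h import *
st()"
```

```text
t 8.75 tcp [ 0.5528 -0.0574  0.0336] yaw(y) 94.65 z [-0.0104 -0.0018 -0.9999] q [-0.218  0.342 -0.396  0.842 -0.004 -0.299] F [-13.2  -2.9  14.9] T [-0.441  2.202 -0.065] ff 41.9 gap 0.155
```

```bash
cat > m.py <<'E'
from h import *
st(); c=cam('wrist'); cv2.imwrite('pics/w3.png',c['im']); np.savez('pics/w3.npz',**c)
P=cloud(c)[c['d']>0]
a=np.radians(4.65); ux=np.array([np.cos(a),np.sin(a)]); uy=np.array([-ux[1],ux[0]]); O=np.array([.638,-.0503])
X=(P[:,:2]-O)@ux; Y=(P[:,:2]-O)@uy; Z=P[:,2]
def pr(n,m): print(n,m.sum(),'X',np.percentile(X[m],[.5,1,50,99]).round(4),'Y',np.percentile(Y[m],[1,50,99]).round(4),'Z',np.median(Z[m]).round(4)) if m.sum() else print(n,0)
pr('floor',(abs(Z-.009)<.003)&(X<-.11)&(X>-.2)&(abs(Y)<.033))
pr('walls',(abs(Z-.023)<.003)&(X<-.12)&(X>-.21)&(abs(Y)>.035)&(abs(Y)<.05))
for y in(-.02,.02):
  pr('boxtop',(abs(Z-.027)<.0025)&(X>-.16)&(X<-.05)&(abs(Y-y)<.008))
pr('tabtop',(abs(Z-.067)<.002)&(X>-.16)&(X<-.05)&(abs(Y)<.01))
E
python3 m.py
```

```text
t 8.75 tcp [ 0.5528 -0.0574  0.0336] yaw(y) 94.65 z [-0.0104 -0.0018 -0.9999] q [-0.218  0.342 -0.396  0.842 -0.004 -0.299] F [-13.2  -2.9  14.9] T [-0.441  2.202 -0.065] ff 41.9 gap 0.155
floor 25047 X [-0.1828 -0.1824 -0.1498 -0.1109] Y [-0.0323 -0.0001  0.0323] Z 0.0091
walls 6959 X [-0.183  -0.1828 -0.1543 -0.1207] Y [-0.0432  0.0364  0.0445] Z 0.0231
boxtop 1889 X [-0.1084 -0.1082 -0.0974 -0.0754] Y [-0.0279 -0.0214 -0.0121] Z 0.027
boxtop 1860 X [-0.1084 -0.1081 -0.0975 -0.0756] Y [0.0123 0.0214 0.0279] Z 0.027
tabtop 2679 X [-0.1006 -0.1004 -0.0903 -0.0773] Y [-0.0086 -0.0001  0.0086] Z 0.0669
```

View pics/w3.png

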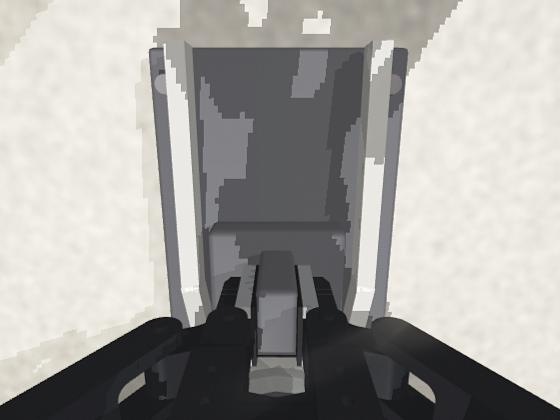

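The wrist view shows the cassette's rear edge at row ~225, straight, and about 75 mm inside the tray end at row 48. That means home and flat. I relax the push and let go.

{"op": "arm_command", "data": {
  "deltas": [5, 2, 0, 0, 0, 0, 0, 5, 1.5, 0, -0.5, 0, 0, 0, 5, 0, 0, 0, 0, 0, 0]
}}

```text
t: 9.05
ee_pos: [0.5528, -0.0572, 0.0337]
eef_rot: [0.128, -3.136, -0.0]
contact_force: [-3.8, -0.3, 2.9]
finger_gap: 0.16
finger_force: 40.2
```

{"op": "arm_command", "data": {
  "deltas": [40, 0, 0, 0, 0, 0, 0, 40, 0, 0, 0, 0, 0, 0, 40, 0, 0, 0, 0, 0, 0, 40, 0, 0, 0, 0, 0, 0, 40, 0, 0, -10, 0, 0, 0, 50, 0, 0, -20, 0, 0, 0, 50, 0, 0, -25, 0, 0, 0, 50, 0, 0, -25, 0, 0, 0, 50, 0, 0, -20, 0, 0, 0, 50, 0, 0, 0, 0, 0, 0]
}}

```text
t: 9.88
ee_pos: [0.5582, -0.058, 0.1401]
eef_rot: [-0.129, 3.13, -0.004]
contact_force: [0.6, -0.1, 0.7]
finger_gap: 0.585
finger_force: 0.0
```

```bash
python3 m.py
python3 - <<'E'
from h import *
c=dict(np.load('pics/w3.npz')); P=cloud(c)[c['d']>0]
Q=P[(abs(P[:,2]-.0875)<.002)&(abs(P[:,0]-.614)<.03)&(abs(P[:,1]+.052)<.03)]
print('cap',len(Q), cv2.minEnclosingCircle((Q[:,:2]*1000).astype(np.float32)) if len(Q) else 0)
print(proj(c,[.614,-.052,.087]))
go([.614,-.0522,.13],94.65)
E
```

```text
t 9.88 tcp [ 0.5582 -0.058   0.1401] yaw(y) 94.72 z [ 0.0088 -0.002  -1.    ] q [-0.219  0.223 -0.296  1.042 -0.    -0.301] F [ 0.6 -0.1  0.7] T [-0.084 -0.032  0.017] ff 0.0 gap 0.585
floor 9911 X [-0.1828 -0.1822 -0.1485 -0.1108] Y [-0.0323 -0.      0.0324] Z 0.0092
walls 2472 X [-0.183  -0.1827 -0.1533 -0.1207] Y [-0.043   0.0367  0.0447] Z 0.0231
boxtop 1751 X [-0.1079 -0.1077 -0.0805 -0.0506] Y [-0.0278 -0.02   -0.0121] Z 0.027
boxtop 1747 X [-0.108  -0.1078 -0.0807 -0.0506] Y [0.0122 0.02   0.0278] Z 0.0271
tabtop 844 X [-0.1004 -0.1003 -0.0892 -0.0771] Y [-0.0062  0.0005  0.0073] Z 0.0669
cap 3000 ((615.3983764648438, -53.398685455322266), 21.99892807006836)
[[278.25978256 330.24049038]]
t 9.93 tcp [ 0.557  -0.0577  0.1379] yaw(y) 94.72 z [ 0.006  -0.0014 -1.    ] q [-0.219  0.225 -0.299  1.04  -0.    -0.301] F [-0.2 -0.3 -0.9] T [-0.024 -0.062 -0.048] ff 0.0 gap 0.585
shift [-57.2   0.8   8.2] turn [-0.0019  0.0059  0.0012]
```

Cassette stays home. I go over the cap, aiming at (0.6145, -0.0525).

{"op": "arm_command", "data": {
  "deltas": [60, -14, 0, 0, 0, 0, 0, 60, -20, 0, 0, 0, 0, 0, 60, -16, 0.5, 0, 0, 0.005, 0, 60, -7.5, 0.5, 0, 0, 0, 0, 60, 0, 0, 0, 0, 0, 0, 60, 0, 0, 0, 0, 0, 0]
}}

```text
t: 10.43
ee_pos: [0.6104, -0.0513, 0.1332]
eef_rot: [0.129, -3.131, -0.0]
contact_force: [0.3, 0.1, -1.5]
finger_gap: 0.702
finger_force: 0.0
```

Run:
```python
from h import *
go([.6145,-.0525,.062],94.65)
c=cam('wrist'); cv2.imwrite('pics/w4.png',c['im']); np.savez('pics/w4.npz',**c); P=cloud(c)[c['d']>0]
Q=P[(abs(P[:,2]-.0875)<.002)&(abs(P[:,0]-.614)<.03)&(abs(P[:,1]+.052)<.03)]
print(len(Q),(cv2.minEnclosingCircle((Q[:,:2]*1000).astype(np.float32))) if len(Q) else 0, proj(c,[.6145,-.0525,.087]))
```

```text
t 10.43 tcp [ 0.6104 -0.0513  0.1332] yaw(y) 94.72 z [-0.0084 -0.     -1.    ] q [-0.189  0.326 -0.174  1.079 -0.002 -0.271] F [ 0.3  0.1 -1.5] T [ 0.023  0.05  -0.03 ] ff 0.0 gap 0.702
shift [-4.6 -1.6 71.2] turn [ 0.0006 -0.0084  0.0013]
3857 ((615.3810424804688, -53.527000427246094), 22.027231216430664) [[272.88542464 255.76688158]]
```

View pics/w4.png

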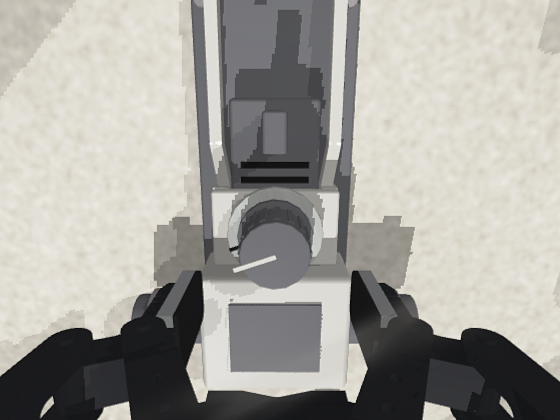

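The wrist view shows the cap at about (275,254), its white line running to (233,271), and the collar's black mark at (233,249). The cassette tab is at (274,132). Descending around the cap.

{"op": "arm_command", "data": {
  "deltas": [60, -4, -1, 10, 0, -0.008, 0, 60, 0, 0, 15, 0, 0, 0, 60, 0, 0, 15, 0, 0, 0, 60, 0, 0, 15, 0, 0, 0, 60, 0, 0, 10, 0, 0, 0, 60, 0, 0, 6, 0, 0, 0, 60, 0, 0, 0, 0, 0, 0]
}}

```text
t: 11.07
ee_pos: [0.6136, -0.0519, 0.0616]
eef_rot: [0.129, -3.137, -0.002]
contact_force: [0.2, 0.2, 0.1]
finger_gap: 0.704
finger_force: 0.0
```

Run:
```python
from h import *
go([.6142,-.0523,.062],94.65)
```

```text
t 11.07 tcp [ 0.6136 -0.0519  0.0616] yaw(y) 94.70 z [-1.5e-03  9.0e-04 -1.0e+00] q [-0.19   0.395 -0.244  0.933  0.001 -0.272] F [0.2 0.2 0.1] T [ 0.014  0.024 -0.003] ff 0.0 gap 0.704
shift [-0.6 -0.4 -0.4] turn [ 0.001  -0.0014  0.0009]
```

{"op": "arm_command", "data": {
  "deltas": [30, 0, 0, 0, 0, 0, 0, 30, 0, 0, 0, 0, 0, 0, 30, 0, 0, 0, 0, 0, 0, 30, 0, 0, 0, 0, 0, 0, 30, 0, 0, 0, 0, 0, 0, 30, 0, 0, 0, 0, 0, 0],
  "grip_force": 40
}}

```text
t: 11.57
ee_pos: [0.6161, -0.052, 0.0642]
eef_rot: [-0.129, 3.136, 0.001]
contact_force: [-2.2, 2.2, 5.4]
finger_gap: 0.455
finger_force: 40.6
```

```bash
python3 -c "
from h import *
st()"
```

```text
t 11.57 tcp [ 0.6161 -0.052   0.0642] yaw(y) 94.72 z [ 3.2e-03  5.0e-04 -1.0e+00] q [-0.189  0.393 -0.24   0.934  0.001 -0.272] F [-2.2  2.2  5.4] T [ 0.35   0.391 -0.063] ff 40.6 gap 0.455
```

{"op": "arm_command", "data": {
  "deltas": [30, 0, 0, 0, 0, 0, 0.04, 30, 0, 0, 0, 0, 0, 0.06, 30, 0, 0, 0, 0, 0, 0.06, 30, 0, 0, 0, 0, 0, 0.06, 30, 0, 0, 0, 0, 0, 0.06, 30, 0, 0, 0, 0, 0, 0.06, 30, 0, 0, 0, 0, 0, 0.04, 30, 0, 0, 0, 0, 0, 0.02, 30, 0, 0, 0, 0, 0, 0]
}}

```text
t: 12.32
ee_pos: [0.616, -0.052, 0.0642]
eef_rot: [0.497, 3.099, 0.001]
contact_force: [-1.6, 1.7, 6.1]
finger_gap: 0.455
finger_force: 40.8
```

Run:
```python
from h import *
st()
c=cam('wrist'); cv2.imwrite('pics/w5.png',c['im'])
```

```text
t 12.32 tcp [ 0.616  -0.052   0.0642] yaw(y) 71.76 z [ 3.1e-03  3.0e-04 -1.0e+00] q [-0.189  0.393 -0.24   0.934  0.001  0.129] F [-1.6  1.7  6.1] T [ 0.326  0.423 -0.071] ff 40.8 gap 0.455
```

View pics/w5.png

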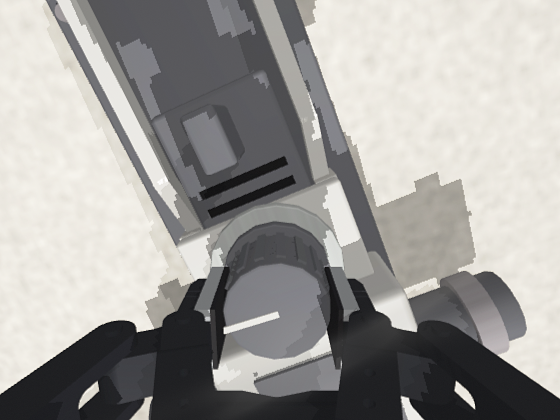

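The cap turns with the gripper: its white line keeps its place in the wrist image, (225,330)–(280,315). Continuing to about 0.8 rad.

{"op": "arm_command", "data": {
  "deltas": [30, 0, 0, 0, 0, 0, 0.04, 30, 0, 0, 0, 0, 0, 0.06, 30, 0, 0, 0, 0, 0, 0.06, 30, 0, 0, 0, 0, 0, 0.06, 30, 0, 0, 0, 0, 0, 0.06, 30, 0, 0, 0, 0, 0, 0.06, 30, 0, 0, 0, 0, 0, 0.05, 30, 0, 0, 0, 0, 0, 0.03]
}}

```text
t: 13.03
ee_pos: [0.6159, -0.052, 0.0642]
eef_rot: [1.134, 2.927, 0.002]
contact_force: [-2.5, 2.2, 6.2]
finger_gap: 0.457
finger_force: 40.8
```

```bash
python3 -c "
from h import *
st()"
```

```text
t 13.03 tcp [ 0.6159 -0.052   0.0642] yaw(y) 47.63 z [ 2.9e-03  3.0e-04 -1.0e+00] q [-0.189  0.393 -0.24   0.935  0.001  0.55 ] F [-2.5  2.2  6.2] T [0.307 0.503 0.065] ff 40.8 gap 0.457
```

{"op": "arm_command", "data": {
  "deltas": [30, 0, 0, 0, 0, 0, 0.03, 30, 0, 0, 0, 0, 0, 0.04, 30, 0, 0, 0, 0, 0, 0.03]
}}

```text
t: 13.28
ee_pos: [0.6159, -0.052, 0.0642]
eef_rot: [1.279, 2.867, 0.002]
contact_force: [-2.0, 1.9, 5.7]
finger_gap: 0.455
finger_force: 40.9
```

```bash
python3 -c "
from h import *
st()"
```

```text
t 13.28 tcp [ 0.6159 -0.052   0.0642] yaw(y) 41.92 z [ 2.9e-03  3.0e-04 -1.0e+00] q [-0.189  0.393 -0.24   0.935  0.001  0.65 ] F [-2.   1.9  5.7] T [0.311 0.547 0.034] ff 40.9 gap 0.455
```

{"op": "arm_command", "data": {
  "deltas": [30, 0, 0, 0, 0, 0, 0.04, 30, 0, 0, 0, 0, 0, 0.05, 30, 0, 0, 0, 0, 0, 0.04]
}}

```text
t: 13.53
ee_pos: [0.6159, -0.052, 0.0642]
eef_rot: [1.463, 2.778, 0.002]
contact_force: [-2.7, 2.2, 6.3]
finger_gap: 0.453
finger_force: 40.9
```

```bash
python3 -c "
from h import *
st()"
```

```text
t 13.53 tcp [ 0.6159 -0.052   0.0642] yaw(y) 34.45 z [ 2.8e-03  3.0e-04 -1.0e+00] q [-0.189  0.393 -0.24   0.935  0.001  0.78 ] F [-2.7  2.2  6.3] T [0.27  0.536 0.067] ff 40.9 gap 0.453
```

{"op": "arm_command", "data": {
  "deltas": [30, 0, 0, 0, 0, 0, 0.04, 30, 0, 0, 0, 0, 0, 0.05, 30, 0, 0, 0, 0, 0, 0.04]
}}

```text
t: 13.78
ee_pos: [0.6159, -0.052, 0.0642]
eef_rot: [1.64, 2.677, 0.003]
contact_force: [-3.0, 1.6, 6.0]
finger_gap: 0.456
finger_force: 40.9
```

```bash
python3 -c "
from h import *
st()"
```

```text
t 13.78 tcp [ 0.6159 -0.052   0.0642] yaw(y) 27.00 z [ 2.8e-03  4.0e-04 -1.0e+00] q [-0.189  0.393 -0.24   0.935  0.001  0.91 ] F [-3.   1.6  6. ] T [0.24  0.597 0.085] ff 40.9 gap 0.456
```

{"op": "arm_command", "data": {
  "deltas": [30, 0, 0, 0, 0, 0, 0.04, 30, 0, 0, 0, 0, 0, 0.05, 30, 0, 0, 0, 0, 0, 0.04]
}}

```text
t: 14.03
ee_pos: [0.6159, -0.052, 0.0642]
eef_rot: [1.809, 2.566, 0.003]
contact_force: [-3.2, 1.5, 6.7]
finger_gap: 0.45
finger_force: 40.8
```

```bash
python3 -c "
from h import *
st()"
```

```text
t 14.03 tcp [ 0.6159 -0.052   0.0642] yaw(y) 19.65 z [ 2.7e-03  2.0e-04 -1.0e+00] q [-1.890e-01  3.930e-01 -2.400e-01  9.350e-01  1.000e-03  1.039e+00] F [-3.2  1.5  6.7] T [0.266 0.588 0.562] ff 40.8 gap 0.450
```

Torque jumped to 0.56 N·m, so the screw is home and the clutch is beginning to slip. I add a small 0.09 rad, which gives about 5–12° of slip in total.

{"op": "arm_command", "data": {
  "deltas": [30, 0, 0, 0, 0, 0, 0.03, 30, 0, 0, 0, 0, 0, 0.03, 30, 0, 0, 0, 0, 0, 0.03]
}}

```text
t: 14.28
ee_pos: [0.6158, -0.052, 0.0642]
eef_rot: [1.921, 2.483, 0.003]
contact_force: [-2.4, 1.5, 7.6]
finger_gap: 0.456
finger_force: 40.8
```

```bash
python3 -c "
from h import *
st()
c=cam('wrist'); cv2.imwrite('pics/w6.png',c['im']); np.savez('pics/w6.npz',**c)"
```

```text
t 14.28 tcp [ 0.6158 -0.052   0.0642] yaw(y) 14.55 z [ 2.7e-03  2.0e-04 -1.0e+00] q [-1.890e-01  3.930e-01 -2.400e-01  9.350e-01  1.000e-03  1.128e+00] F [-2.4  1.5  7.6] T [0.266 0.645 0.578] ff 40.8 gap 0.456
```

{"op": "arm_command", "data": {
  "deltas": [65, 0, 0, 0, 0, 0, 0, 65, 0, 0, 0, 0, 0, 0, 65, 0, 0, 0, 0, 0, 0, 65, 0, 0, 0, 0, 0, 0, 65, 0, 0, -10, 0, 0, 0, 65, 0, 0, -20, 0, 0, 0, 65, 0, 0, -25, 0, 0, 0, 65, 0, 0, -25, 0, 0, 0, 65, 0, 0, -10, 0, 0, 0]
}}

```text
t: 15.08
ee_pos: [0.6178, -0.0527, 0.1576]
eef_rot: [1.919, 2.478, 0.007]
contact_force: [1.1, -0.5, 0.8]
finger_gap: 0.763
finger_force: 0.0
```

{"op": "arm_command", "data": {
  "deltas": [65, 0, 0, 0, 0, 0, -0.12, 65, 0, 0, 0, 0, 0, -0.12, 65, 0, 0, 0, 0, 0, -0.12, 65, 0, 0, 0, 0, 0, -0.12, 65, 0, 0, 0, 0, 0, -0.12, 65, 0, 0, 0, 0, 0, -0.12, 65, 0, 0, 0, 0, 0, -0.12, 65, 0, 0, 0, 0, 0, -0.12, 65, 0, 0, 0, 0, 0, -0.12, 65, 0, 0, 0, 0, 0, -0.12]
}}

```text
t: 15.92
ee_pos: [0.6151, -0.0522, 0.1529]
eef_rot: [0.176, 3.135, 0.001]
contact_force: [-0.2, -1.0, -0.3]
finger_gap: 0.763
finger_force: 0.0
```

{"op": "arm_command", "data": {
  "deltas": [65, 10, 0, 0, 0, 0, -0.12, 65, 10, 0, 0, 0, 0, -0.08, 65, 0, 0, 0, 0, 0, 0, 65, 0, 0, 0, 0, 0, 0]
}}

```text
t: 16.25
ee_pos: [0.5952, -0.051, 0.153]
eef_rot: [-0.125, 3.137, 0.0]
contact_force: [-0.3, 0.0, -0.4]
finger_gap: 0.759
finger_force: 0.0
```

```bash
python3 - <<'E'
from h import *
st(); c=cam('wrist'); np.savez('pics/w7.npz',**c)
w4=cv2.imread('pics/w4.png'); 
p=proj(c,[.6142,-.0525,.06])[0].astype(int); print(p)
f=lambda im,q:cv2.resize(im[max(q[1]-65,0):q[1]+65,q[0]-65:q[0]+65],(400,400),interpolation=cv2.INTER_CUBIC)
cv2.imwrite('pics/c7.png',np.hstack([f(w4,(275,240)),f(c['im'],p)]))
E
python3 m.py
```

```text
t 16.25 tcp [ 0.5952 -0.051   0.153 ] yaw(y) 94.58 z [ 1.8e-03  3.0e-04 -1.0e+00] q [-1.940e-01  2.780e-01 -1.950e-01  1.096e+00  1.000e-03 -2.740e-01] F [-0.3  0.  -0.4] T [-0.012  0.05  -0.019] ff 0.0 gap 0.759
[271 249]
t 16.30 tcp [ 0.5957 -0.0511  0.1531] yaw(y) 94.59 z [ 2.5e-03  2.0e-04 -1.0e+00] q [-1.940e-01  2.780e-01 -1.950e-01  1.096e+00  1.000e-03 -2.740e-01] F [ 0.4 -0.3  1. ] T [-0.002 -0.018 -0.053] ff 0.0 gap 0.759
floor 10015 X [-0.1825 -0.1822 -0.1485 -0.1113] Y [-0.0323 -0.      0.0324] Z 0.0092
walls 2520 X [-0.1832 -0.1829 -0.1537 -0.1209] Y [-0.043   0.0367  0.0447] Z 0.0232
boxtop 1771 X [-0.1081 -0.1075 -0.0809 -0.0507] Y [-0.0277 -0.02   -0.0122] Z 0.0271
boxtop 1794 X [-0.1081 -0.1075 -0.0804 -0.0508] Y [0.0121 0.0199 0.0278] Z 0.0272
tabtop 860 X [-0.1003 -0.1002 -0.089  -0.0772] Y [-0.0064  0.0003  0.0071] Z 0.067
```

View pics/c7.png

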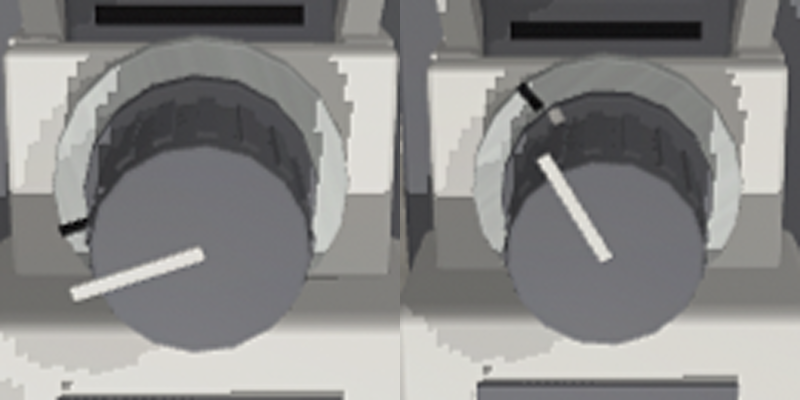

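Left crop is before, right crop after. The white line on the cap top runs from (605,258) to (543,158), and the black collar mark is at (530,97) with a skirt mark at (556,115). Now I work out the angle between them in both views.

Run:
```python
from h import *
ang=lambda d:np.degrees(np.arctan2(d[1],d[0]))
D=dict(b=('w4',(210,175),[(200,254),(75,295)],[(62,232),(88,225)],None),a=('w7',(206,184),[(205,258),(143,158)],[(120,86),(141,108)],(156,115)))
for zc in(.042,.046,.050):
  for k,(f,o,cap,col,sk) in D.items():
    c=dict(np.load(f'pics/{f}.npz')); g=lambda q:np.array(q)*.325+o
    A=onplane(c,[g(q) for q in cap],.087); B=onplane(c,[g(q) for q in col],zc); m=B.mean(0)-A[0]
    ca=ang(A[1]-A[0]); print(zc,k,'axis',A[0].round(4),'line len',np.linalg.norm(A[1]-A[0]).round(4),'cap %.1f'%ca,'col %.1f r %.4f coldir %.1f'%(ang(m),np.hypot(*m[:2]),ang((B[0]-B[1]))), 'skirt', sk and ang(onplane(c,[g(sk)],.055)[0]-A[0]))
```

```text
0.042 b axis [ 0.6154 -0.0513  0.087 ] line len 0.0238 cap -65.9 col -61.8 r 0.0299 coldir -69.4 skirt None
0.042 a axis [ 0.6156 -0.0513  0.087 ] line len 0.0241 cap -145.7 col -134.8 r 0.0269 coldir -133.5 skirt -146.57448672281083
0.046 b axis [ 0.6154 -0.0513  0.087 ] line len 0.0238 cap -65.9 col -64.1 r 0.0289 coldir -69.4 skirt None
0.046 a axis [ 0.6156 -0.0513  0.087 ] line len 0.0241 cap -145.7 col -136.8 r 0.0276 coldir -133.5 skirt -146.57448672281083
0.05 b axis [ 0.6154 -0.0513  0.087 ] line len 0.0238 cap -65.9 col -66.6 r 0.0279 coldir -69.4 skirt None
0.05 a axis [ 0.6156 -0.0513  0.087 ] line len 0.0241 cap -145.7 col -138.7 r 0.0283 coldir -133.5 skirt -146.57448672281083
```

The clutch slipped about 8°, and the cassette is home and flat. The gripper is clear, so I hand in.

```bash
python3 -c "
from plant import env
print(env.hand_in())"
```

```text
the job is handed in; nothing more can be done
None
```

I handed the job in at about 16 s of the 72 s: the cassette is fully home and flat, the screw is home with the clutch slipped about 8° (±2°, from the marks), and the gripper is clear; the hand-in returned no verdict and I did not measure the clamping force.

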